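# Set the clay skull on the photo stand, face to the front

## Task

Put the small clay skull upright on the green disc in the middle of the little wooden photo stand, with its face looking straight out of the stand's open front, squarely away from the dark backboard. The clay is fragile: set it down gently rather than dropping it, and leave the other pieces where they are.

Things in the scene. Friction and masses are not known exactly. Their poses are not given: they have to be found in the camera images.
- skull (a point): Small cream-coloured hand-modelled clay skull, loose, 83 long (front to back, its x) x 56 wide (across the temples, its y) x 59 high, about 0.11 kg, standing on the counter. This point is its centre, half-way up, 30 mm above its underside. Its face (eye sockets, nose, teeth) looks along its own -x; z is up. Grasp it across the temples, along its y. At the start its face must be turned some 25 to 105 degrees clockwise (seen from above) to look as wanted.
- skull_face (a point): The front of the skull's face, at the same height as its centre and 40 mm from it along the skull's -x.
- stand_mid (a point): Middle of the green inlaid disc (90 across) on the photo stand: a fixed pale wooden board 150 deep (x) x 160 wide (y), whose flat top is 17 mm above the counter, with a dark wooden backboard 12 thick along its whole +x edge, rising 39 mm above the board's top. This point lies on the board's top, 69 mm in front of the backboard's front face. The stand's open front is its -x side; z is up. The stand may be turned by up to about 25 degrees on the counter.
- pinch_pot: Bystander, leave it: small round cream clay pinch pot, open at the top, 64 across x 38 high, loose. Origin at the centre of its underside.
- clay_lump: Bystander, leave it: pillow-shaped cream lump of clay without a face, 36 x 52 x 20 high, loose. Origin at the centre of its underside.
- slip_bottle: Bystander, leave it: white squeeze bottle with a red nozzle, 41 across x 112 high, loose, standing beyond the photo stand. Origin at the centre of its underside.
Things that resemble listed ones, but are neither listed nor needed, are in the scene too. What is shaped like the part that bears skull but yellow is not meant.

How it is judged:
By the outcome, as a careful person would: the job done as asked, in the order asked, and still so for the second after the job is handed in, with the robot touching nothing.
It also fails if it takes over 38 s, if anything falls off the work surface, if the arm or the gripper's body presses on something with over 40 N, if the wrist force passes 120 N, or if a joint passes its speed limit or range.

## Robot

A 6-joint arm with a two-finger parallel gripper is mounted at the origin on a cart in front of the work surface, level with it; the furniture and walls round the work are solid. World frame = base frame: x ahead of the robot, y to its left, z up, the work surface at z = 0. Lengths are in m, angles in rad, forces in N, time in s.
With the tool pointing down it reaches from about 0.35 to 0.775 m from the base axis. Payload 7.3 kg.
Tool frame: the origin (TCP) lies at the centre of the arm's flange, where the gripper is bolted on; the fingertips stand 178 mm ahead of it and the grasp point (between the pads) lies 159 mm ahead of it; x points along the fingers, y is the direction in which the jaws open and shut, and the axes are right-handed (so a half turn about x gives the same grasp; the last joint's range is limited). The gripper opens to 92 mm and grips with 3 to 60 N. Pads are 19 mm wide; open, the fingers measure 130 mm over their backs; the gripper's body (75 mm by 190 mm) begins 47 mm behind the grasp point.
Start: joints at [-1.474, 0.342, 1.524, -0, 1.275, -0.146], TCP at [0.126, -0.51, 0.405] pointing down, gripper open.
Joint ranges: [-2.53, 2.53], [-0.77, 2.02], [0.04, 2.7], [-1, 4.14], [0.28, 2.66], [-3.11, 3.11]. Speed limits (rad/s): [2.57, 2.57, 3.14, 3.14, 3.14, 3.14].

## Interface

Orientations are given as [roll, pitch, yaw] about the fixed x, y, z axes, in that order (R = Rz(yaw) Ry(pitch) Rx(roll)).
In Python, from cell import readout, cams, workorder gives the robot as it stands.
- The arm moves only by the shell command python3 -m inch 'ROWS' [FORCE]. ROWS is text: rows parted by semicolons, each of 5 numbers parted by spaces: the shift along the world's x, y, z in mm, then the turn about the world's z in rad, then the opening, from 0 (shut) to 1 (fully open). A call has 1 to 8 rows; each row shifts and turns the commanded pose from where the row before left it; what a row does not reach is not made up. A row lasts 1/12 s, in which the tool goes at most 41.7 mm and 7.16 degrees, less where a joint would pass 70% of its speed; a pose out of reach is approached as far as the arm can. A call is refused whole if a number of a shift passes 41.7 or a number of a turn 0.125, either way. A call with a gripper value outside its range is refused whole. The fingers move at their own pace and stop on an object; FORCE is the grip in N (left out, the last holds). Time passes only in rows, so rows that do not move let the fingers close. It gives the time, the measured TCP pose, the force and the opening at its end, in the units of the state.
- readout.observe(): the state, without advancing time (a new reading comes with each control period).
- cams.read_camera(name): name is "scene" or "top" or "wrist"; returns a dict with "color" (480x640x3 uint8, red, green, blue), "fx", "fy", "cx", "cy" (pixels), "dist_coeffs" ([k1, k2, p1, p2, k3] as OpenCV has them; the pictures are not rectified), "world_to_cam" (4x4, takes a point from world to camera coordinates); the wrist camera has in their place "T_tool_cam" (4x4, takes a point from camera to tool coordinates, whose origin is the TCP and whose axes are the tool frame's). Camera axes: x right, y down, z forward; pixel columns grow to the right and rows downward; lengths in m; the calibration is good to about 2 mm. A picture is of the moment at which its call begins: read the wrist's pose just before it. There is no depth.
- workorder.hand_in(): hands the job in, once; it reports no verdict.
The state is a dict: "time": time; "qpos": joint angles; "qvel": joint speeds; "joint_efforts": joint torques, N m; "tool_pos": TCP position; "tool_rot": TCP orientation; "contact_force": force on the tool from outside, world axes, zero at the start; "torque": the same for the moment, N m; "opening": finger opening in m.
Only numpy, scipy, OpenCV 4.12 (cv2) and the standard library are available. Lean on these libraries where they do the work, as an engineer would, in place of code of your own. Each camera call takes 0.05 s, during which the arm holds its last target.

## Working session

There is one attempt and no reset: what is moved stays moved. The work goes in short steps, Python scripts to look and compute and a shell command to move; the robot and the scene stay as the last step left them, time stands still between calls to the robot, and variables do not carry over. Pictures are saved under pics/ and viewed, and the job is handed in when it is done.

```bash
mkdir -p pics; ls
python3 - <<'E'
from cell import readout,cams
import cv2
print(readout.observe())
for n in ["scene","top","wrist"]:
    c=cams.read_camera(n); cv2.imwrite(f"pics/{n}0.png",c["color"][:,:,::-1])
    print({k:v for k,v in c.items() if k!="color"})
E
```

```text
pics
{'time': 0.0, 'qpos': array([-1.47400788e+00,  3.42719458e-01,  1.52503449e+00,  2.44689051e-05,
        1.27537796e+00, -1.46005231e-01]), 'qvel': array([-0.00063241,  0.00108571, -0.00086793, -0.0005527 , -0.00064254,
       -0.00017771]), 'joint_efforts': array([ 2.16293702e-03, -4.31240094e+01, -2.44220173e+01,  7.19896797e-02,
        5.60198107e-02, -1.26323630e-04]), 'tool_pos': array([ 0.12622674, -0.50945779,  0.40404034]), 'tool_rot': array([-1.73200122,  1.5692569 ,  1.65237797]), 'contact_force': array([-0.23119454,  0.37042472,  0.15768565]), 'torque': array([-0.04394407, -0.00263189,  0.01461232]), 'opening': 0.09200457361067851}
{'fx': 580.2085083446093, 'fy': 580.2085083446093, 'cx': 332.57101077722524, 'cy': 242.04451627689556, 'dist_coeffs': array([-0.05334627,  0.        ,  0.        ,  0.        ,  0.        ]), 'world_to_cam': array([[ 0.66679286, -0.74522938,  0.00452232, -0.43026365],
       [-0.32898122, -0.29978959, -0.89548733,  0.18975539],
       [ 0.66869921,  0.5956168 , -0.44506403,  0.9471118 ],
       [ 0.        ,  0.        ,  0.        ,  1.  
[... 301 characters left out ...]
-0.01102192, -0.09453043,  0.56836345],
       [ 0.09463861, -0.00974481, -0.995464  ,  0.98636182],
       [ 0.        ,  0.        ,  0.        ,  1.        ]])}
{'fx': 359.2684805907256, 'fy': 359.2684805907256, 'cx': 321.9044277154478, 'cy': 237.54781876422666, 'dist_coeffs': array([0.0062437, 0.       , 0.       , 0.       , 0.       ]), 'T_tool_cam': array([[-1.99612160e-04, -2.69337106e-01,  9.63045941e-01,
         2.12626717e-02],
       [ 9.99999978e-01,  9.39811987e-06,  2.09900078e-04,
        -6.20299813e-04],
       [-6.55847008e-05,  9.63045961e-01,  2.69337098e-01,
        -7.27190438e-02],
       [ 0.00000000e+00,  0.00000000e+00,  0.00000000e+00,
         1.00000000e+00]])}
```

View pics/scene0.png

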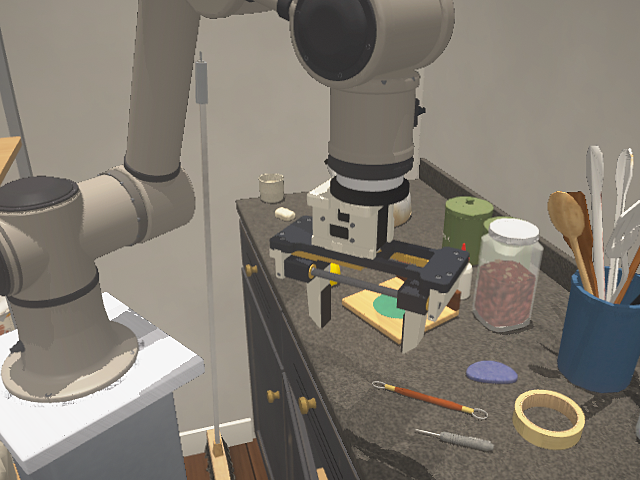

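View pics/top0.png

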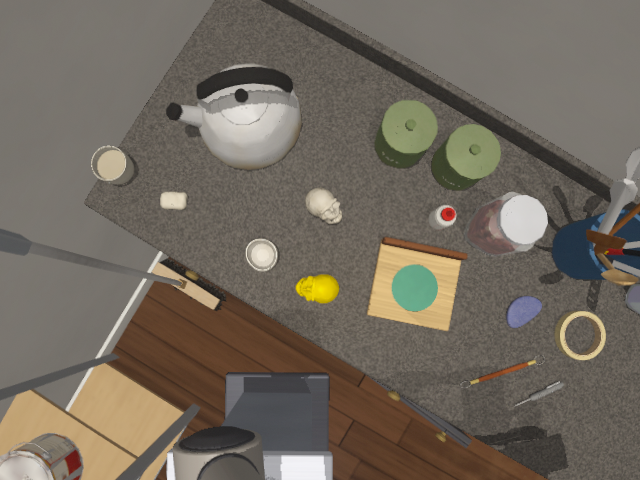

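View pics/wrist0.png

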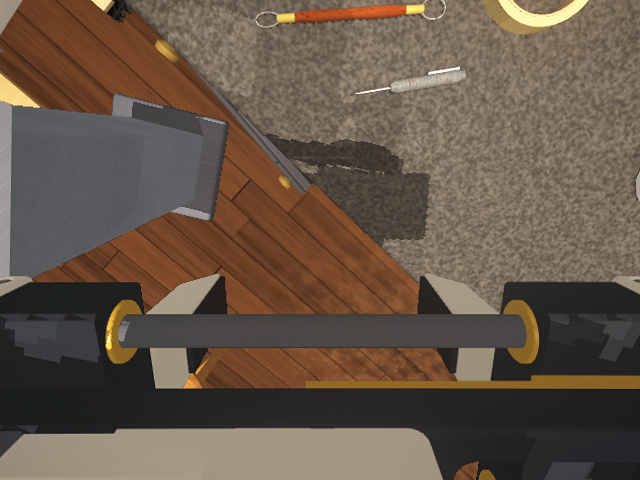

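```bash
cat > h.py <<'E'
import numpy as np,cv2
from cell import readout,cams
def ray(c,px,z,w2c=None):
    K=np.array([[c["fx"],0,c["cx"]],[0,c["fy"],c["cy"]],[0,0,1]])
    u=cv2.undistortPoints(np.array(px,float).reshape(-1,1,2),K,c["dist_coeffs"])[:,0]
    W=c["world_to_cam"] if w2c is None else w2c; R=W[:3,:3];t=W[:3,3]
    o=-R.T@t; d=np.c_[u,np.ones(len(u))]@R
    return o+d*((z-o[2])/d[:,2])[:,None]
def proj(c,P,w2c=None):
    K=np.array([[c["fx"],0,c["cx"]],[0,c["fy"],c["cy"]],[0,0,1]])
    W=c["world_to_cam"] if w2c is None else w2c
    return cv2.projectPoints(np.array(P,float).reshape(-1,3),cv2.Rodrigues(W[:3,:3])[0],W[:3,3],K,c["dist_coeffs"])[0][:,0]
def wristw2c(c,s):
    from scipy.spatial.transform import Rotation as R
    T=np.eye(4);T[:3,:3]=R.from_euler("xyz",s["tool_rot"]).as_matrix();T[:3,3]=s["tool_pos"]
    return np.linalg.inv(T@c["T_tool_cam"])
E
python3 - <<'E'
import cv2
im=cv2.imread("pics/top0.png")
a=cv2.resize(im[175:245,290:360],None,fx=8,fy=8,interpolation=cv2.INTER_CUBIC)
cv2.imwrite("pics/a.png",a)
b=cv2.resize(im[225:345,355:480],None,fx=5,fy=5,interpolation=cv2.INTER_CUBIC)
cv2.imwrite("pics/b.png",b)
import numpy as np
from h import *
hsv=cv2.cvtColor(im,cv2.COLOR_BGR2HSV)
m=cv2.inRange(hsv,(70,80,60),(95,255,255)); m[:230]=0;m[345:]=0;m[:,:360]=0;m[:,470:]=0
ys,xs=np.nonzero(m);print(len(xs),xs.mean(),ys.mean())
c=cams.read_camera("top")
print(ray(c,[[xs.mean(),ys.mean()]],.017))
E
```

```text
1619 414.38912909203214 287.63125386040764
[[ 0.47332331 -0.31230929  0.017     ]]
```

View pics/a.png

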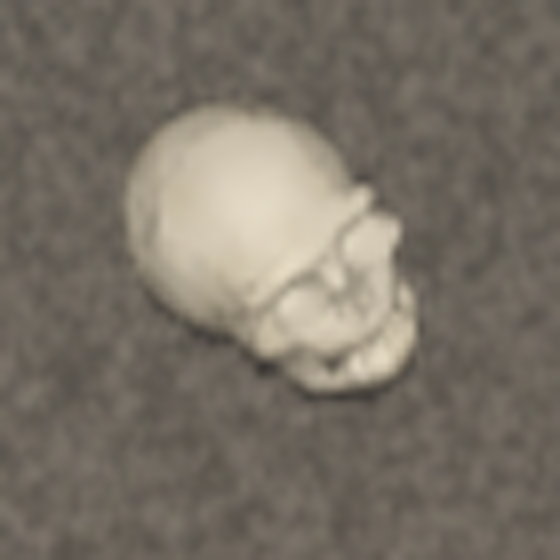

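View pics/b.png

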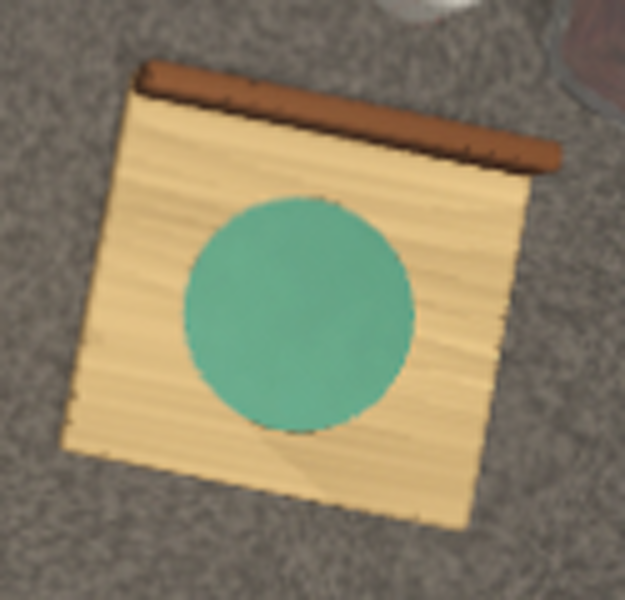

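Run:
```python
from h import *
im=cv2.imread("pics/top0.png");c=cams.read_camera("top")
W=c["world_to_cam"];print("cam",-W[:3,:3].T@W[:3,3])
P=ray(c,[[368,314.6],[448.4,330.4],[460.8,260.4],[381.6,243.4]],.017);print(P)
for a,b in [(1,0),(2,3)]:
    d=P[b]-P[a];print("y axis yaw",np.degrees(np.arctan2(d[1],d[0]))-90)
for a,b in [(0,3),(1,2)]:
    d=P[b]-P[a];print("x axis yaw",np.degrees(np.arctan2(d[1],d[0])),np.linalg.norm(d))
cr=im[175:245,290:360]
lab=cv2.cvtColor(cr,cv2.COLOR_BGR2LAB).astype(int)
m=((lab[:,:,0]>135)).astype(np.uint8)
m=cv2.morphologyEx(m,cv2.MORPH_CLOSE,np.ones((5,5)))
n,l,s,ce=cv2.connectedComponentsWithStats(m);k=1+s[1:,4].argmax();ys,xs=np.nonzero(l==k);print(s[k],ce[k])
Q=ray(c,np.c_[xs+290,ys+175],.03)[:,:2]
mn=Q.mean(0);u,S,v=np.linalg.svd(Q-mn,full_matrices=False);print(mn,v,S)
for deg in range(-75,75,5):
    pass
def ext(th):
    d=np.array([np.cos(th),np.sin(th)]);e=np.array([-d[1],d[0]]);return np.ptp(Q@d),np.ptp(Q@e),(np.max(Q@d)+np.min(Q@d))/2*d+(np.max(Q@e)+np.min(Q@e))/2*e
for deg in range(20,71,5):
    print(deg,ext(np.radians(deg)))
E1=ray(c,[[290+265/8,175+350/8],[290+390/8,175+215/8]],.04);d=E1[1]-E1[0];print("eyes: face dir",np.degrees(np.arctan2(d[1],d[0]))-90)
```

```text
cam [ 0.47377543 -0.11740506  1.03704741]
[[ 0.42153144 -0.22337516  0.017     ]
 [ 0.39208973 -0.37785569  0.017     ]
 [ 0.52624763 -0.40315884  0.017     ]
 [ 0.55760737 -0.24920851  0.017     ]]
y axis yaw -10.790326903997354
y axis yaw -11.51364977121942
x axis yaw -10.74940310758063 0.1385063919526842
x axis yaw -10.680929880683511 0.1365232206113581
[ 16  13  36  36 890] [33.70898876 30.10674157]
[ 0.62860493 -0.13697926] [[-0.66508534 -0.74676736]
 [ 0.74676736 -0.66508534]] [0.60718434 0.38654815]
20 (np.float64(0.07563885735736509), np.float64(0.061429750326612464), array([ 0.627116  , -0.13626954]))
25 (np.float64(0.0768943432975781), np.float64(0.06038639441750521), array([ 0.62675911, -0.13660579]))
30 (np.float64(0.07812803369954513), np.float64(0.0588834615845788), array([ 0.62653693, -0.13695796]))
35 (np.float64(0.07932440802574992), np.float64(0.0569323900541876), array([ 0.62646624, -0.13728248]))
40 (np.float64(0.07991707570949164), np.float64(0.054548028658766956), array([ 0.62645297, -0.13761435]))
45 (np.float64(0.07990152619183438), np.float64(0.05303052487031257), array([ 0.62695078, -0.13839673]))
50 (np.float64(0.07983653153758696), np.float64(0.05292931603878959), array([ 0.62762081, -0.138753  ]))
55 (np.float64(0.07931722304170447), np.float64(0.0527904713497952), array([ 0.62846051, -0.13897655]))
60 (np.float64(0.07856456236895551), np.float64(0.052834160000636454), array([ 0.62946863, -0.13934688]))
65 (np.float64(0.0775316969358418), np.float64(0.055727350116539176), array([ 0.62902103, -0.13891638]))
70 (np.float64(0.0765759157665819), np.float64(0.05819642144896109), array([ 0.62861957, -0.1382567 ]))
eyes: face dir -131.99159848956091
```

Run:
```python
from h import *
from scipy.spatial.transform import Rotation as R
s=readout.observe();M=R.from_euler("xyz",s["tool_rot"]).as_matrix();print(M.round(4))
c=cams.read_camera("wrist");print((M@c["T_tool_cam"][:3,:3]).round(2), M@c["T_tool_cam"][:3,3])
```

```text
[[-0.000e+00  2.404e-01 -9.707e-01]
 [ 7.000e-04 -9.707e-01 -2.404e-01]
 [-1.000e+00 -7.000e-04 -1.000e-04]]
[[ 0.24 -0.93 -0.26]
 [-0.97 -0.23 -0.06]
 [-0.    0.27 -0.96]] [ 0.0704358   0.0181024  -0.02125197]
```

```bash
python3 -m inch '17 12 0 0.124 1;17 12 0 0.124 1;17 12 0 0.124 1;17 12 0 0.124 1;17 12 0 0.124 1;17 12 0 0.124 1;17 12 0 0.124 1;17 12 0 0.124 1'
python3 -m inch '17 12 0 0.124 1;17 12 0 0.124 1;17 12 0 0.124 1;17 12 0 0.124 1;17 12 0 0.124 1;17 12 0 0.124 1;17 12 0 0.124 1;17 12 0 0.124 1'
```

```text
time: 0.97
tool_pos: [0.263, -0.4129, 0.4048]
tool_rot: [1.869, 1.571, -0.032]
contact_force: [0.3, -0.2, -0.1]
opening: 0.092
time: 1.63
tool_pos: [0.399, -0.3169, 0.4047]
tool_rot: [2.191, 1.571, 1.283]
contact_force: [0.6, -0.4, -0.5]
opening: 0.0918
```

```bash
python3 -m inch '17 13 0 0.124 1;17 13 0 0.124 1;17 13 0 0.124 1;17 13 0 0.124 1;17 13 0 0.124 1;17 13 0 0.124 1;17 13 0 0.124 1;17 13 0 0.124 1'
python3 -m inch '15 13 -10 0.124 1;15 13 -10 0.124 1;15 12 -10 0.124 1;15 12 -10 0.124 1;15 12 -10 0.124 1;15 12 -10 0.124 1;0 0 0 0 1'
python3 - <<'E'
from h import *
from scipy.spatial.transform import Rotation as R
s=readout.observe();M=R.from_euler("xyz",s["tool_rot"]).as_matrix();c=cams.read_camera("wrist")
print(s["tool_pos"],s["qpos"],np.degrees(np.arctan2(M[1,1],M[0,1])),s["contact_force"])
cv2.imwrite("pics/w1.png",c["color"][:,:,::-1]);np.save("w1.npy",wristw2c(c,s))
print(proj(c,[[.626,-.138,.03],[.474,-.313,.017]],wristw2c(c,s)))
E
```

```text
time: 2.3
tool_pos: [0.535, -0.2128, 0.4046]
tool_rot: [2.244, 1.571, 2.327]
contact_force: [0.4, 0.4, -0.3]
opening: 0.0917
time: 2.88
tool_pos: [0.6257, -0.1372, 0.3419]
tool_rot: [1.626, 1.567, 2.455]
contact_force: [-0.7, -0.2, -0.6]
opening: 0.092
[ 0.62569463 -0.13723074  0.34194451] [-3.35725748e-01  6.04824847e-01  1.26790326e+00  1.25900151e-03
  1.27215582e+00 -2.73636404e+00] 137.52508578134862 [-0.71352547 -0.20286706 -0.58474251]
[[ 319.29162368  226.42541817]
 [ 309.93101269 -104.25000992]]
```

View pics/w1.png

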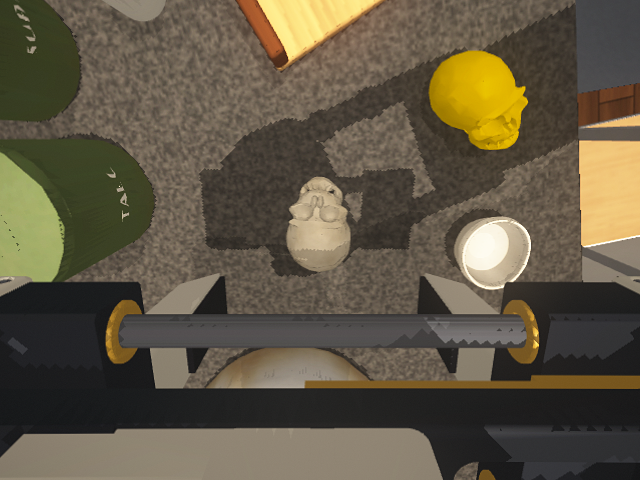

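Run:
```python
from h import *
im=cv2.imread("pics/w1.png");c=cams.read_camera("wrist");W=np.load("w1.npy")
print((proj(c,[[.626,-.138,.03],[.6253,-.1374,.03],[.6253-.04*np.cos(np.radians(47.5)),-.1374-.04*np.sin(np.radians(47.5)),.03]],W)))
cr=cv2.resize(im[165:285,260:380],None,fx=5,fy=5,interpolation=cv2.INTER_CUBIC);cv2.imwrite("pics/w1c.png",cr)
```

```text
[[319.29162368 226.42541817]
 [320.39789539 226.38946459]
 [320.36647028 177.9848906 ]]
```

View pics/w1c.png

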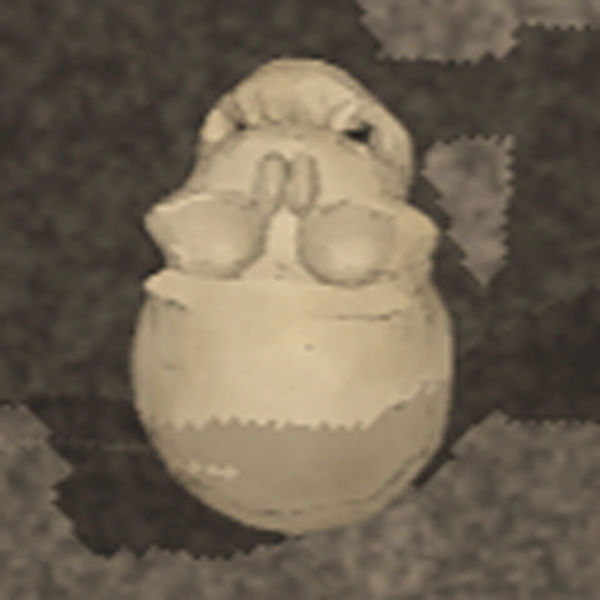

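```bash
python3 -m inch '2 0 -25 0 1;0 0 -25 0 1;0 0 -25 0 1;0 0 -25 0 1;0 0 -20 0 1;0 0 -15 0 1;0 0 -8 0 1;0 0 -8 0 1' 8
python3 - <<'E'
from h import *
s=readout.observe();c=cams.read_camera("wrist");c2=cams.read_camera("scene")
cv2.imwrite("pics/w2.png",c["color"][:,:,::-1]);cv2.imwrite("pics/s2.png",c2["color"][:,:,::-1]);print(s["tool_pos"])
E
```

```text
time: 3.65
tool_pos: [0.626, -0.1404, 0.1938]
tool_rot: [-1.53, 1.57, -0.711]
contact_force: [0.6, -0.3, -0.3]
opening: 0.0919
[ 0.62599581 -0.14038365  0.1938233 ]
```

View pics/w2.png

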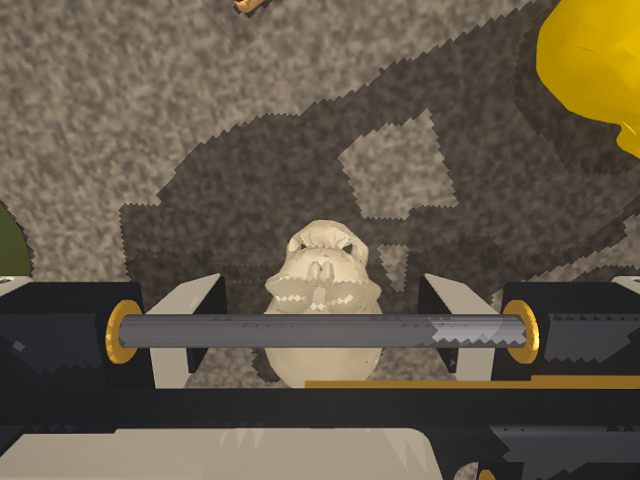

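View pics/s2.png

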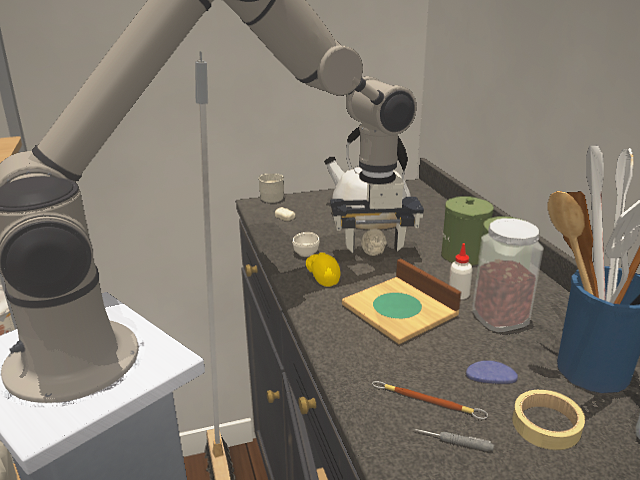

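```bash
python3 -m inch '0 0 0 0 0.5;0 0 0 0 0.5;0 0 0 0 0.5;0 0 0 0 0.5;0 0 0 0 0.5;0 0 0 0 0.5;0 0 0 0 0.4;0 0 0 0 0.4' 8
```

```text
time: 4.42
tool_pos: [0.6264, -0.1396, 0.194]
tool_rot: [-0.993, 1.57, -0.171]
contact_force: [0.0, -0.2, 1.3]
opening: 0.0517
```

```bash
python3 -m inch '0 0 0 0 0.3;0 0 0 0 0.3;0 0 0 0 0.3;0 0 5 0 0.3;0 0 10 0 0.3;0 0 15 0 0.3;0 0 0 0 0.3'
python3 - <<'E'
from h import *
s=readout.observe();c=cams.read_camera("wrist");c2=cams.read_camera("scene");c3=cams.read_camera("top")
a=c["color"][190:400,190:450];b=c2["color"][200:300,320:430]
cv2.imwrite("pics/w3.png",np.hstack([cv2.resize(a,(480,388)),cv2.resize(b,(320,388))])[:,:,::-1])
E
```

```text
time: 5.0
tool_pos: [0.6271, -0.1399, 0.227]
tool_rot: [-1.16, 1.566, -0.338]
contact_force: [1.5, -0.5, -1.0]
opening: 0.0519
```

View pics/w3.png

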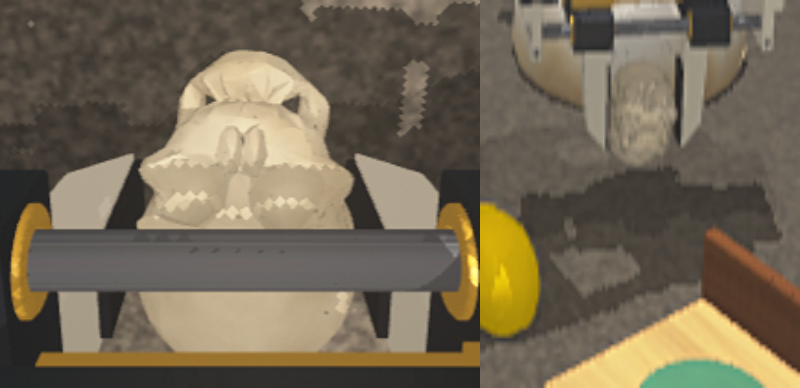

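```bash
python3 -m inch '0 0 15 0 0.3;0 0 20 0 0.3;0 0 20 0 0.3;-5 -6 15 -0.05 0.3;-10 -12 0 -0.07 0.3;-12 -14 0 -0.09 0.3;-14 -16 0 -0.09 0.3;-14 -16 0 -0.09 0.3'
python3 -m inch '-14 -16 0 -0.09 0.3;-14 -16 0 -0.09 0.3;-14 -16 0 -0.09 0.3;-14 -16 0 -0.09 0.3;-14 -16 0 -0.09 0.3;-12 -14 0 -0.09 0.3;-10 -12 0 -0.07 0.3;-6 -7 0 -0.04 0.3'
python3 -m inch '-4 -5 0 -0.02 0.3;-2 -2 0 0 0.3;-2 -2 0 0 0.3;0 0 0 0 0.3;0 0 0 0 0.3'
cat > look.py <<'E'
from h import *
from scipy.spatial.transform import Rotation as R
import sys
n=sys.argv[1]
s=readout.observe();M=R.from_euler("xyz",s["tool_rot"]).as_matrix()
c=cams.read_camera("wrist");c2=cams.read_camera("top");c3=cams.read_camera("scene")
print(s["time"],s["tool_pos"],np.degrees(np.arctan2(M[1,1],M[0,1])),s["contact_force"],s["opening"])
cv2.imwrite(f"pics/{n}w.png",c["color"][:,:,::-1]);cv2.imwrite(f"pics/{n}t.png",c2["color"][:,:,::-1])
b=c3["color"][230:360,330:480];cv2.imwrite(f"pics/{n}s.png",cv2.resize(b,None,fx=4,fy=4,interpolation=cv2.INTER_CUBIC)[:,:,::-1])
E
python3 look.py p1
```

```text
time: 5.82
tool_pos: [0.5705, -0.2038, 0.2928]
tool_rot: [2.236, 1.569, 2.664]
contact_force: [0.7, -0.7, -1.1]
opening: 0.0518
time: 6.48
tool_pos: [0.472, -0.3177, 0.2929]
tool_rot: [2.802, 1.569, 2.578]
contact_force: [-0.1, 0.1, -0.1]
opening: 0.0521
time: 6.9
tool_pos: [0.4656, -0.3252, 0.2937]
tool_rot: [1.65, 1.571, 1.412]
contact_force: [-1.1, -0.1, -0.2]
opening: 0.0516
6.9 [ 0.46555027 -0.32516246  0.29367583] 76.39354101585786 [-1.13671527 -0.09478342 -0.24002037] 0.051611450780200185
```

View pics/p1w.png

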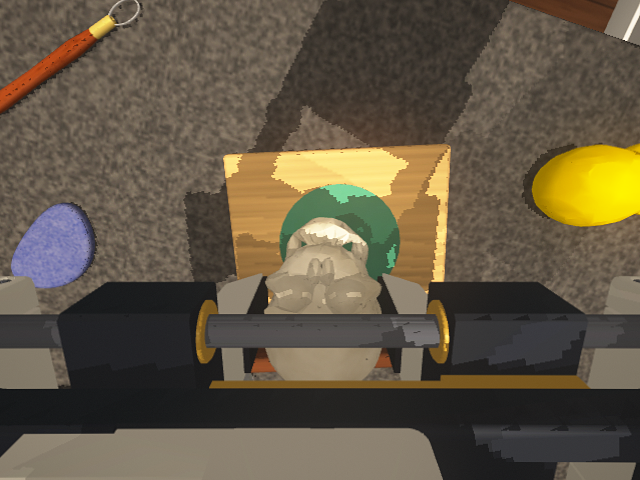

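View pics/p1s.png

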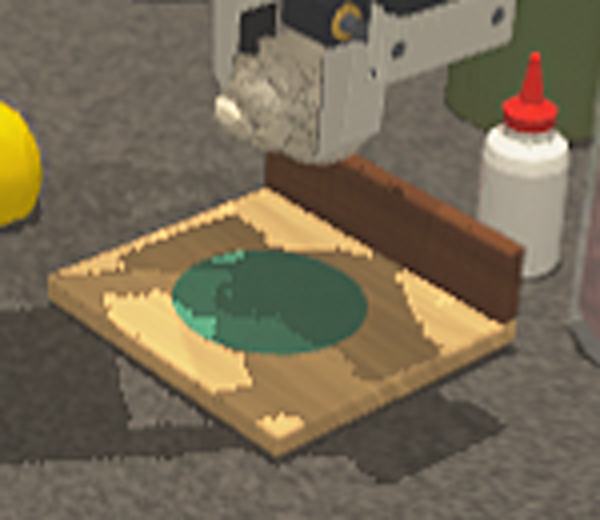

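Run:
```python
from h import *
from scipy.spatial.transform import Rotation as R
s=readout.observe();c=cams.read_camera("wrist");W=wristw2c(c,s)
P=ray(c,[[224,155],[449,146],[235,278],[440,292],[280,243],[399,243]],.017,W);print(P.round(4))
f=lambda a,b:np.degrees(np.arctan2(*(P[b]-P[a])[[1,0]]))
print("front edge",f(0,1)-90,"sides",f(0,2),f(1,3))
m=(P[0]+P[1])/2
for yaw in (-10.9,):
    a=np.radians(yaw);print("disc",m+.069*np.array([np.cos(a),np.sin(a),0]), (P[4]+P[5])/2)
M=R.from_euler("xyz",s["tool_rot"]).as_matrix();g=s["tool_pos"]+M@[.159,0,0];print("grasp",g)
print(proj(c,[[.474,-.313,.017],g],W))
im=cv2.imread("pics/p1w.png");cv2.imwrite("pics/p1c.png",cv2.resize(im[205:395,240:410],None,fx=3,fy=3,interpolation=cv2.INTER_CUBIC))
```

```text
[[ 0.391  -0.3762  0.017 ]
 [ 0.4217 -0.2238  0.017 ]
 [ 0.4802 -0.3962  0.017 ]
 [ 0.5285 -0.2461  0.017 ]
 [ 0.4615 -0.3555  0.017 ]
 [ 0.4822 -0.2697  0.017 ]]
front edge -11.394702897507997 sides -12.58621114076797 -11.781319628229497
disc [ 0.47409653 -0.31307856  0.017     ] [ 0.47186576 -0.31258098  0.017     ]
grasp [ 0.46561965 -0.32513999  0.13472382]
[[339.58052631 245.80262044]
 [320.40773397 314.96839007]]
```

View pics/p1c.png

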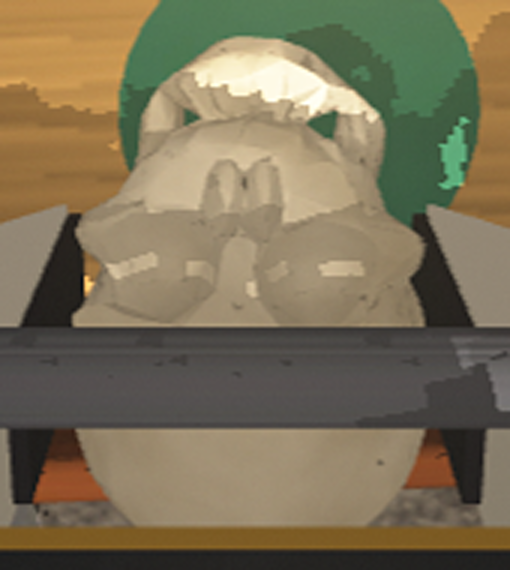

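```bash
python3 -m inch '3 4 0 0.03 0.3;5 8 0 0.05 0.3;0 0 -15 0 0.3;0 0 -20 0 0.3;0 0 -15 0 0.3;0 0 -10 0 0.3;0 0 0 0 0.3;0 0 0 0 0.3'
python3 look.py p2
```

```text
time: 7.77
tool_pos: [0.4734, -0.3135, 0.2336]
tool_rot: [2.378, 1.57, 2.22]
contact_force: [-0.2, 0.1, 0.4]
opening: 0.0518
7.7667 [ 0.47344971 -0.3134656   0.23364638] 80.94790813300523 [-0.16631344  0.09289485  0.36336158] 0.051750598996467743
```

Run:
```python
import cv2,numpy as np
a=cv2.imread("pics/p2s.png");b=cv2.imread("pics/p2t.png")[215:345,345:490]
w=cv2.imread("pics/p2w.png")
cv2.imwrite("pics/p2m.png",np.hstack([cv2.resize(a,(400,347)),cv2.resize(b,(387,347),interpolation=cv2.INTER_CUBIC)]))
```

```text
(no output)
```

View pics/p2m.png

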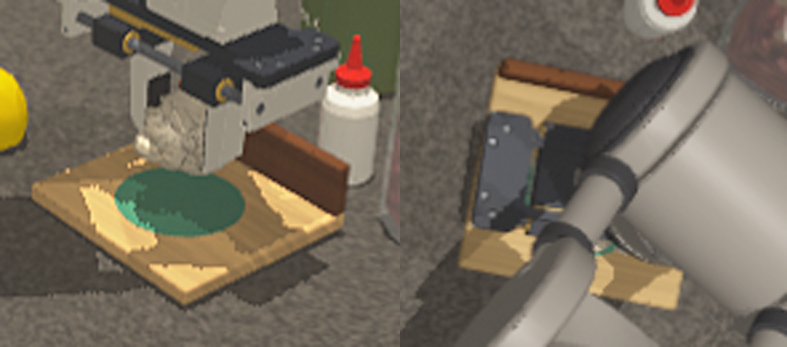

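View pics/p2w.png

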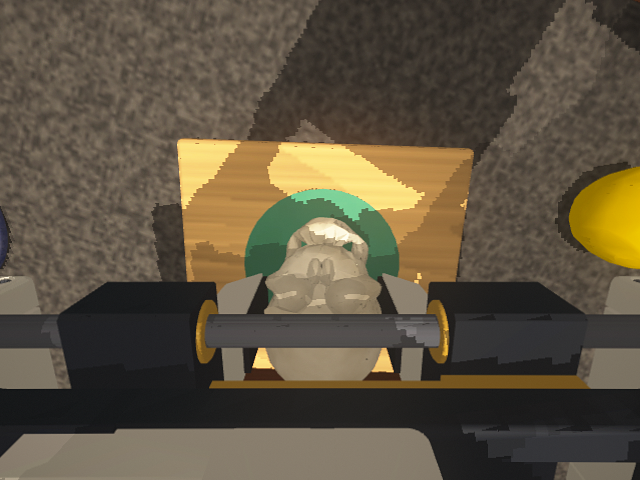

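```bash
python3 -m inch '0 0 -7 0 0.3;0 0 -6 0 0.3;0 0 -4 0 0.3;0 0 -2 0 0.3;0 0 0 0 0.3;0 0 0 0 0.3'
python3 -m inch '0 0 -1 0 0.3;0 0 0 0 0.3;0 0 0 0 0.3'
python3 -m inch '0 0 -1 0 0.3;0 0 0 0 0.3;0 0 0 0 0.3'; python3 look.py p3
```

```text
time: 8.42
tool_pos: [0.4732, -0.3136, 0.2145]
tool_rot: [2.386, 1.57, 2.227]
contact_force: [-0.2, 0.4, -1.4]
opening: 0.0521
time: 8.67
tool_pos: [0.4733, -0.3136, 0.2138]
tool_rot: [-0.072, 1.571, -0.231]
contact_force: [-0.3, -0.5, -0.6]
opening: 0.0518
time: 8.92
tool_pos: [0.4732, -0.3136, 0.2127]
tool_rot: [1.839, 1.571, 1.681]
contact_force: [0.1, 0.2, -0.4]
opening: 0.0519
8.9167 [ 0.47322396 -0.31359257  0.21272074] 80.90044436647585 [ 0.10695075  0.15740761 -0.43381064] 0.051909910975116144
```

View pics/p3s.png

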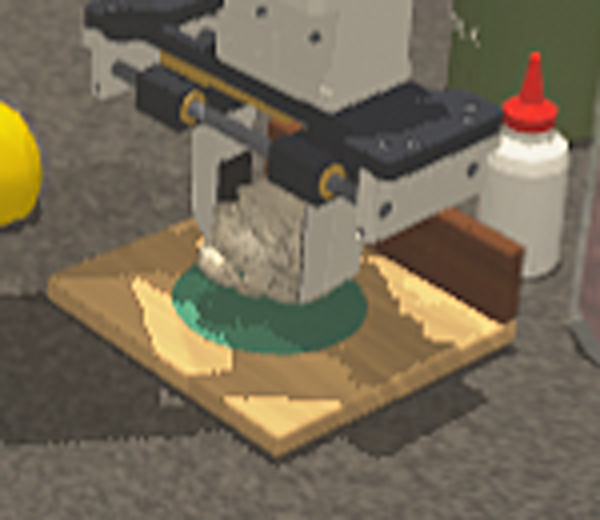

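Nearly down; half-millimetre steps until the force shows contact.

```bash
for i in 1; do python3 -m inch '0 0 -0.7 0 0.3;0 0 0 0 0.3;0 0 0 0 0.3'; done
python3 -m inch '0 0 -0.7 0 0.3;0 0 0 0 0.3;0 0 0 0 0.3'
python3 -m inch '0 0 -0.7 0 0.3;0 0 0 0 0.3;0 0 0 0 0.3'
```

```text
time: 9.32
tool_pos: [0.4732, -0.3136, 0.212]
tool_rot: [1.894, 1.571, 1.735]
contact_force: [-0.3, 0.2, -0.4]
opening: 0.052
time: 9.57
tool_pos: [0.4732, -0.3136, 0.2113]
tool_rot: [2.012, 1.571, 1.853]
contact_force: [0.2, -0.7, -1.1]
opening: 0.0518
time: 9.82
tool_pos: [0.4734, -0.3136, 0.2109]
tool_rot: [-0.248, 1.57, -0.407]
contact_force: [0.3, 0.1, 2.6]
opening: 0.0515
```

```bash
python3 -m inch '0 0 0 0 0.3;0 0 0 0 0.55;0 0 0 0 0.58;0 0 0 0 0.62;0 0 0 0 0.7;0 0 0 0 0.8;0 0 0 0 0.9;0 0 0 0 0.9'
python3 -m inch '0 0 0 0 0.9;0 0 0 0 0.9'; python3 look.py p4
```

```text
time: 10.48
tool_pos: [0.4732, -0.3136, 0.2105]
tool_rot: [2.403, 1.57, 2.244]
contact_force: [0.2, 0.4, 0.5]
opening: 0.0788
time: 10.65
tool_pos: [0.4732, -0.3136, 0.2106]
tool_rot: [1.93, 1.571, 1.771]
contact_force: [0.5, 0.7, 0.2]
opening: 0.0823
10.65 [ 0.47322324 -0.31361699  0.21061482] 80.90132834734229 [0.49144412 0.68156693 0.16708559] 0.08230909716186773
```

View pics/p4w.png

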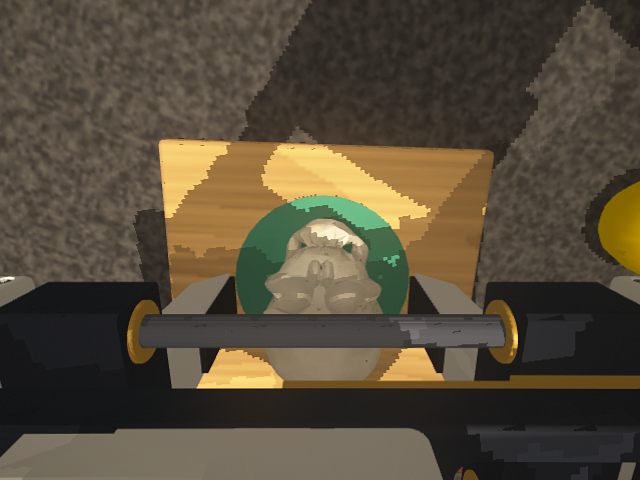

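Released and standing still. Rise, then retreat for a clear top view.

```bash
python3 -m inch '0 0 5 0 0.9;0 0 12 0 0.9;0 0 20 0 0.9;0 0 30 0 0.9;0 0 35 0 0.9;0 0 35 0 0.9;0 0 30 0 0.9;0 0 0 0 0.9'
python3 look.py p5
python3 -m inch '-20 -20 0 0 0.9;-25 -25 0 0 0.9;-25 -25 0 0 0.9;-20 -25 0 0 0.9;-10 -25 0 0 0.9;0 -25 0 0 0.9;0 -25 0 0 0.9;0 0 0 0 0.9'
python3 look.py p6
python3 - <<'E'
import cv2,numpy as np
b=cv2.imread("pics/p6t.png")[215:345,345:490];w=cv2.imread("pics/p5w.png")
cv2.imwrite("pics/p6m.png",cv2.resize(b,None,fx=4,fy=4,interpolation=cv2.INTER_CUBIC))
E
```

```text
time: 11.47
tool_pos: [0.4739, -0.3141, 0.3849]
tool_rot: [-0.556, 1.558, -0.715]
contact_force: [1.0, 0.2, 0.5]
opening: 0.0828
11.4667 [ 0.47394153 -0.31410275  0.38494049] 80.90945659641346 [0.98729152 0.23550961 0.4636564 ] 0.08278766332155194
time: 12.28
tool_pos: [0.372, -0.4871, 0.3751]
tool_rot: [2.708, 1.569, 2.546]
contact_force: [-0.4, 0.3, 0.2]
opening: 0.0827
12.2833 [ 0.37201966 -0.48709903  0.37512755] 80.72650882602302 [-0.37830221  0.31892916  0.24678929] 0.08267523108256314
```

View pics/p6m.png

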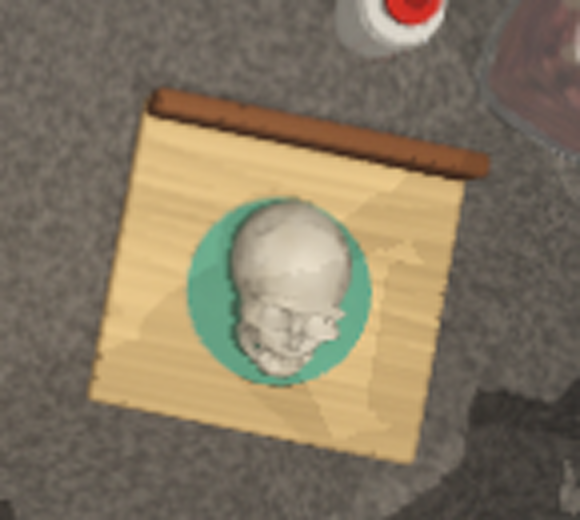

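View pics/p5w.png

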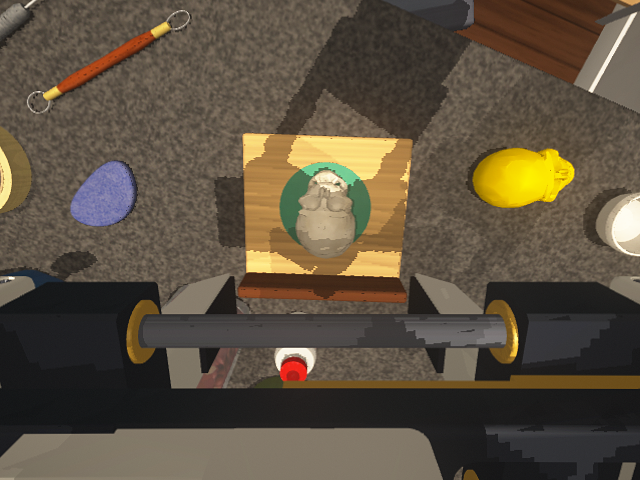

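View pics/p6s.png

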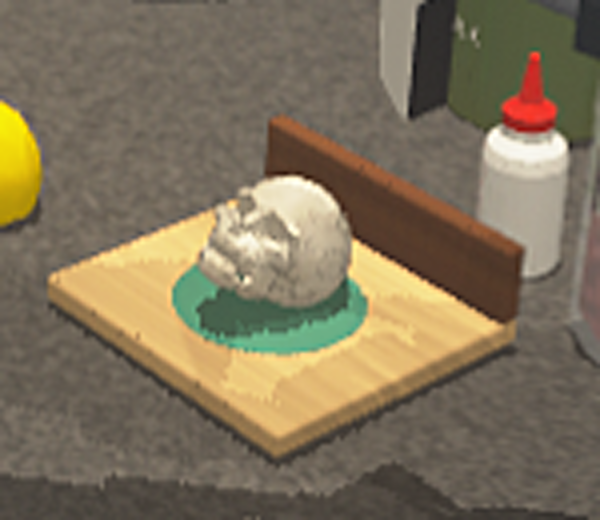

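Run:
```python
from h import *
c=cams.read_camera("top")
f=lambda p:[345+p[0]/4,215+p[1]/4]
P=ray(c,[f(p) for p in [(299,200),(272,376),(230,262),(352,272),(243,340),(333,343),(240,300),(345,316)]],.047);print(P.round(4))
d=P[0]-P[1];print("x yaw",np.degrees(np.arctan2(d[1],d[0])),np.linalg.norm(d),(P[0]+P[1])/2,(P[2]+P[3])/2)
# project skull model in wrist p5 compare
from scipy.spatial.transform import Rotation as R
im=cv2.imread("pics/p5w.png");cv2.imwrite("pics/p5c.png",cv2.resize(im[120:310,230:420],None,fx=3,fy=3,interpolation=cv2.INTER_CUBIC))
```

```text
[[ 0.5155 -0.3168  0.047 ]
 [ 0.4338 -0.3039  0.047 ]
 [ 0.4864 -0.2843  0.047 ]
 [ 0.4821 -0.3416  0.047 ]
 [ 0.4504 -0.2904  0.047 ]
 [ 0.4492 -0.3325  0.047 ]
 [ 0.4688 -0.289   0.047 ]
 [ 0.4617 -0.3382  0.047 ]]
x yaw -9.013692761137673 0.08267247151143889 [ 0.47464919 -0.31036142  0.047     ] [ 0.48427379 -0.31297681  0.047     ]
```

View pics/p5c.png

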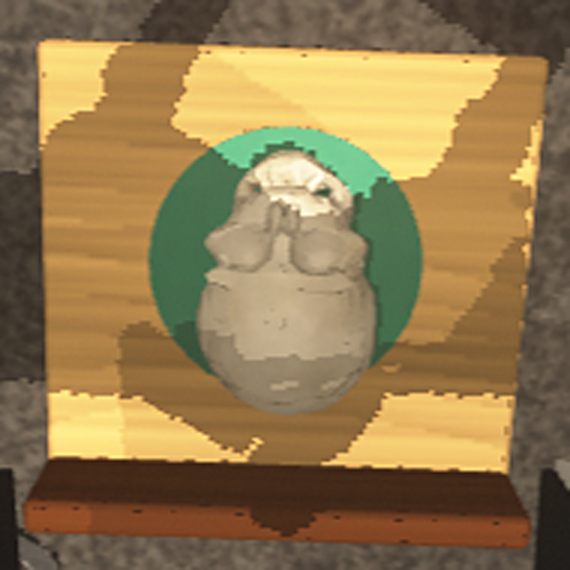

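Run:
```python
import cv2,numpy as np
a=cv2.imread("pics/top0.png").astype(int);b=cv2.imread("pics/p6t.png").astype(int)
for n,(x,y,w,h) in dict(pot=(240,232,45,45),lump=(155,185,40,30),bottle=(428,203,32,30),yellow=(292,270,55,40)).items():
    print(n,np.abs(a-b)[y:y+h,x:x+w].mean())
from cell import workorder
print(workorder.hand_in())
```

```text
pot 4.369711934156379
lump 4.0744444444444445
bottle 5.959027777777778
yellow 4.0172727272727276
the job is handed in; nothing more can be done
None
```

I set the skull upright on the green disc, facing out of the stand's open front, and handed the job in at about 12.4 s.

I gripped it across the temples at 8 N and turned it about 57° clockwise. I lowered it in sub-millimetre steps until the contact force rose to about 2.6 N, then opened the gripper, rose clear and moved aside.

**Position:** The last top-camera picture puts the skull's centre at about (0.475, -0.310) m, against (0.474, -0.313) m for the disc, so it is within about 3 mm.

**Facing:** The top camera gives the skull's yaw as about -9°, against -11° for the stand. The wrist camera suggested a slightly different angle. I estimate the facing error at about 2°, and because the clay is hand-modelled and uneven I could not measure it more closely.

**Other pieces:** Before-and-after pictures show no change at the pot, lump, bottle or yellow skull beyond the usual picture noise.

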